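# Find the rattling specimen case and present it to the scanner

## Robot

A 7-joint arm with a two-finger parallel gripper is mounted at the origin on the work surface. World frame = base frame: x ahead of the robot, y to its left, z up, the work surface at z = 0. Lengths are in m, angles in rad, forces in N, time in s.
With the tool pointing down it reaches from about 0.425 to 1.025 m from the base axis. Payload 3.6 kg.
Tool frame: the origin (TCP) lies midway between the tips of the shut fingers; the grasp point (between the pads) lies 19 mm behind it; z points along the fingers, y is the line along which they close (so a half turn about z gives the same grasp; the last joint's range is limited). The gripper opens to 85 mm and grips with 20 to 120 N. Pads are 22 mm wide; open, the fingers measure 114 mm over their backs; the gripper's body (76 mm by 85 mm) begins 54 mm behind the grasp point. The pads swing forward as they close: fully open they stand 13 mm farther back than shut.
Start: joints at [-1.31, 0.591, 0.048, 1.609, -0.033, 0.943, -0.034], TCP at [0.252, 0.68, 0.195] pointing down, gripper open.
Joint ranges: [-2.69, 2.69], [-0.47, 2.24], [-1.27, 1.36], [0.19, 2.51], [-1.53, 4.68], [0.08, 2.07], [-3.09, 3.09]. Speed limits (rad/s): [2.57, 2.57, 3.14, 3.14, 3.14, 3.14, 3.14].

## Interface

Orientations are given as a rotation vector (axis times angle).
In Python, from cell import robot, move_gripper, eyes, status gives the robot as it stands. Calls block until the motion is done:
- robot.reach(position, orientation): joint-space move of the TCP to a pose.
- robot.line_to(position, ori=None, vel=0.15, stop_force=None): straight line of the TCP; ori=None keeps the orientation; vel is the mean speed in m/s. With stop_force (N) it stops when the force on the tool has changed by that much, and returns True; else False.
- robot.movej(angles): joint-space move.
- move_gripper(opening, strength=None): finger opening in m; strength is the grip in N (None keeps the last); returns when the fingers have stopped.
- robot.sleep(seconds).
- robot.solve_ik(position, orientation): joint angles nearest the present ones, or None.
- eyes.snapshot(name): name is "side" or "top"; returns a dict with "img" (384x512x3 uint8, red, green, blue), "K" (3x3 intrinsics, pixels), "position" and "rotation" of the camera in the world. Camera axes: x right, y up, looking along -z (the intrinsics and any distortion apply to the point x, -y, -z); pixel columns grow to the right and rows downward; lengths in m; the calibration is good to about 2 mm. A picture is of the moment at which its call begins. There is no depth.
A pose or a line that the arm cannot do raises robot.PlanningError and nothing moves.
- robot.job_done(): hands the job in; it is judged then, once.
Readings, each from a call of its own:
- status.read_time_s(): time.
- status.read_joint_pos(): joint angles.
- status.read_dq(): joint speeds.
- status.read_effort(): joint torques, N m.
- status.read_eef_pos(): TCP position.
- status.read_tcp_rot(): TCP orientation.
- status.read_ft_force(): force on the tool from outside, world axes, zero at the start.
- status.read_torque(): the same for the moment, N m.
- status.read_opening(): finger opening in m.
- status.read_finger_force(): force on a finger pad.
Only numpy, scipy, OpenCV 4.12 (cv2) and the standard library are available. Lean on these libraries where they do the work, as an engineer would, in place of code of your own. Each camera call takes 0.05 s, during which the arm holds its last target. There are 200 camera calls.

## Task

In one of the three sealed specimen cases in the tray the peg that holds the aluminium tube block has snapped: lift the cases and shake them end to end until you have found the one that rattles, and set any sound case you lifted gently back down in the tray, upright. Hold the rattling case up level with its barcode label squarely in front of the scanner's window, about 8 cm away from it, and finish still holding it there, touching neither scanner nor tray. Hold no sound case up to the scanner, tip no case onto its side, and leave the bottle, the tube rack and the glove carton where they are.

Things in the scene. Friction and masses are not known exactly. Their poses are not given: they have to be found in the camera images.
- case_a: Sealed opaque case 160 (x) x 58 (y) x 64 mm high, 0.55 to 0.75 kg (which tells nothing), purple lid, barcode label on its +x end; clips stand 3 proud on the long sides 52 mm from mid-length, the fingers fit between. Origin: centre of the underside. Contents not visible; it is as likely as its twins to be the one that rattles
- case_b: Sealed opaque case 160 (x) x 58 (y) x 64 mm high, 0.55 to 0.75 kg (which tells nothing), purple lid, barcode label on its +x end; clips stand 3 proud on the long sides 52 mm from mid-length, the fingers fit between. Origin: centre of the underside. Contents not visible; it is as likely as its twins to be the one that rattles
- case_c: Sealed opaque case 160 (x) x 58 (y) x 64 mm high, 0.55 to 0.75 kg (which tells nothing), purple lid, barcode label on its +x end; clips stand 3 proud on the long sides 52 mm from mid-length, the fingers fit between. Origin: centre of the underside. Contents not visible; it is as likely as its twins to be the one that rattles
- label_a (a point): centre of the barcode label on the +x end of case_a, 80 from the case's middle and 32 above its underside; axes as the case
- label_b (a point): centre of the barcode label on the +x end of case_b, 80 from the case's middle and 32 above its underside; axes as the case
- label_c (a point): centre of the barcode label on the +x end of case_c, 80 from the case's middle and 32 above its underside; axes as the case
- insert_a (a joint): place of the 0.4 kg aluminium tube block sealed in case_a, along the case's x on crowned runners: 0 middle, +-0.2 hard against the +x or -x end, 28 mm away. All start near 0. In two cases a peg pins it within +-0.03; in the one that rattles it runs to an end as soon as the case is pitched or jerked, and leaves that end only when shaken briskly or pitched over 13 degrees the other way
- insert_b (a joint): place of the 0.4 kg aluminium tube block sealed in case_b, along the case's x on crowned runners: 0 middle, +-0.2 hard against the +x or -x end, 28 mm away. All start near 0. In two cases a peg pins it within +-0.03; in the one that rattles it runs to an end as soon as the case is pitched or jerked, and leaves that end only when shaken briskly or pitched over 13 degrees the other way
- insert_c (a joint): place of the 0.4 kg aluminium tube block sealed in case_c, along the case's x on crowned runners: 0 middle, +-0.2 hard against the +x or -x end, 28 mm away. All start near 0. In two cases a peg pins it within +-0.03; in the one that rattles it runs to an end as soon as the case is pitched or jerked, and leaves that end only when shaken briskly or pitched over 13 degrees the other way
- tray: shallow grey receiving tray, fixed, 240 (x) x 420 (y) mm, floor 4 mm above the bench, rim 6 thick and 14 high. Origin: centre of its underside. The cases stand side by side across it, their middles about 130 apart, upright, label ends away from the robot
- scanner: black hands-free barcode scanner on a round foot of 100 diameter, fixed; its head is 62 (x) x 78 (y) wide, from 81 to 155 above the bench. Its window looks along its own -x axis, roughly towards the robot. Origin: under the head, on the bench
- window (a point): centre of the scanner's dark red window, 34 in front of the scanner's origin and 118 above the bench; axes as the scanner, so a label held before it is at negative x of this frame, and a case presented squarely has its x axis along this x axis
- rack: white wire tube rack with red and purple capped tubes, 88 (x) x 220 (y), 93 high at the caps, beyond the tray; to be left alone. Origin: centre of the underside
- bottle: white disinfectant bottle with blue cap, 60 diameter, 165 high, between the rack and the scanner; to be left alone. Origin: centre of the underside
- carton: white and teal glove carton, 120 (x) x 230 (y) x 75 high, with a glove showing on top up to 95, at the robot's right; to be left alone. Origin: centre of the underside

How it is judged:
On the way:
1. the case that rattles is in the fingers, clear of the tray, and has been shaken so that its tube block runs to one end (((height (world z) of case_a above 0.025 m and contact force between case_a and the fingers above 2 N and (value of joint insert_a above 0.14 rad or value of joint insert_a below -0.14 rad)) or (height (world z) of case_b above 0.025 m and contact force between case_b and the fingers above 2 N and (value of joint insert_b above 0.14 rad or value of joint insert_b below -0.14 rad)) or (height (world z) of case_c above 0.025 m and contact force between case_c and the fingers above 2 N and (value of joint insert_c above 0.14 rad or value of joint insert_c below -0.14 rad)))), for 0.02 s.
At the end, for the whole second after the job is handed in: The case whose block is over 8 mm off the middle: in the fingers alone, still, over 40 mm up, label 35-130 mm before the window and within 35 mm of its middle across and in height, within 0.35 rad of square and 0.3 rad of level; others upright (0.1 rad), at rest on the tray floor (((((value of joint insert_a above 0.06 rad or value of joint insert_a below -0.06 rad) and x of label_a in the frame of window between -0.13 and -0.035 m and y of label_a in the frame of window between -0.035 and 0.035 m and z of label_a in the frame of window between -0.035 and 0.035 m and angle between the x axis of case_a and the x axis of scanner, either way round below 0.35 rad and angle between case_a's own z axis and vertical below 0.3 rad and linear speed of case_a below 0.03 m/s and contact force between case_a and the fingers above 2 N and height (world z) of case_a above 0.04 m and contact force between case_a and tray below 0.1 N and contact force between case_a and scanner below 0.1 N) and (x of case_b in the frame of tray between -0.11 and 0.11 m and y of case_b in the frame of tray between -0.2 and 0.2 m and height (world z) of case_b below 0.012 m and angle between case_b's own z axis and vertical below 0.1 rad and linear speed of case_b below 0.03 m/s) and (x of case_c in the frame of tray between -0.11 and 0.11 m and y of case_c in the frame of tray between -0.2 and 0.2 m and height (world z) of case_c below 0.012 m and angle between case_c's own z axis and vertical below 0.1 rad and linear speed of case_c below 0.03 m/s)) or (((value of joint insert_b above 0.06 rad or value of joint insert_b below -0.06 rad) and x of label_b in the frame of window between -0.13 and -0.035 m and y of label_b in the frame of window between -0.035 and 0.035 m and z of label_b in the frame of window between -0.035 and 0.035 m and angle between the x axis of case_b and the x axis of scanner, either way round below 0.35 rad and angle between case_b's own z axis and vertical below 0.3 rad and linear speed of case_b below 0.03 m/s and contact force between case_b and the fingers above 2 N and height (world z) of case_b above 0.04 m and contact force between case_b and tray below 0.1 N and contact force between case_b and scanner below 0.1 N) and (x of case_a in the frame of tray between -0.11 and 0.11 m and y of case_a in the frame of tray between -0.2 and 0.2 m and height (world z) of case_a below 0.012 m and angle between case_a's own z axis and vertical below 0.1 rad and linear speed of case_a below 0.03 m/s) and (x of case_c in the frame of tray between -0.11 and 0.11 m and y of case_c in the frame of tray between -0.2 and 0.2 m and height (world z) of case_c below 0.012 m and angle between case_c's own z axis and vertical below 0.1 rad and linear speed of case_c below 0.03 m/s)) or (((value of joint insert_c above 0.06 rad or value of joint insert_c below -0.06 rad) and x of label_c in the frame of window between -0.13 and -0.035 m and y of label_c in the frame of window between -0.035 and 0.035 m and z of label_c in the frame of window between -0.035 and 0.035 m and angle between the x axis of case_c and the x axis of scanner, either way round below 0.35 rad and angle between case_c's own z axis and vertical below 0.3 rad and linear speed of case_c below 0.03 m/s and contact force between case_c and the fingers above 2 N and height (world z) of case_c above 0.04 m and contact force between case_c and tray below 0.1 N and contact force between case_c and scanner below 0.1 N) and (x of case_a in the frame of tray between -0.11 and 0.11 m and y of case_a in the frame of tray between -0.2 and 0.2 m and height (world z) of case_a below 0.012 m and angle between case_a's own z axis and vertical below 0.1 rad and linear speed of case_a below 0.03 m/s) and (x of case_b in the frame of tray between -0.11 and 0.11 m and y of case_b in the frame of tray between -0.2 and 0.2 m and height (world z) of case_b below 0.012 m and angle between case_b's own z axis and vertical below 0.1 rad and linear speed of case_b below 0.03 m/s)))); the arm keeps its last pose, push and grip.
It fails at once if a sound case is held still before the scanner (label within 130 mm of the window) ((distance between label_a and window below 0.13 m and linear speed of case_a below 0.02 m/s and value of joint insert_a between -0.04 and 0.04 rad and velocity of joint insert_a between -0.15 and 0.15 rad/s) or (distance between label_b and window below 0.13 m and linear speed of case_b below 0.02 m/s and value of joint insert_b between -0.04 and 0.04 rad and velocity of joint insert_b between -0.15 and 0.15 rad/s) or (distance between label_c and window below 0.13 m and linear speed of case_c below 0.02 m/s and value of joint insert_c between -0.04 and 0.04 rad and velocity of joint insert_c between -0.15 and 0.15 rad/s)).
It fails at once if a case is tipped onto its side (over 1.2 rad from upright) (angle between any of case_a, case_b, case_c's own z axis and vertical above 1.2 rad).
It fails at once if a case is dropped or slammed into the tray (over 60 N) (contact force between any of case_a, case_b, case_c and tray above 60 N).
It fails at once if the rack, the bottle or the carton is shifted by more than 30 mm (distance of any of rack, bottle, carton from where it was at the start of the episode above 0.03 m).
It also fails if it takes over 72 s, if anything falls off the work surface, if the arm or the gripper's body presses on something with over 40 N, if the wrist force passes 120 N, or if a joint passes its speed limit or range.

## Working session

There is one attempt and no reset: what is moved stays moved. The work goes in short steps, each a Python script; the robot and the scene stay as the last script left them, time stands still between calls to the robot, and variables do not carry over. Pictures are saved under pics/ and viewed, at most 10 in all, crops included, and the job is handed in when it is done.

```bash
ls; mkdir -p pics
python3 - <<'E'
from cell import robot, move_gripper, eyes, status
import cv2
for n in ("top","side"):
    s=eyes.snapshot(n); cv2.imwrite(f"pics/{n}0.png",cv2.resize(s["img"][:,:,::-1],(800,600)))
    cv2.imwrite(f"{n}_raw.png",s["img"][:,:,::-1])
    print(n,{k:v for k,v in s.items() if k!="img"})
print(status.read_tcp_rot(),status.read_time_s(),status.read_ft_force(),status.read_torque())
E
```

```text
pics
top {'K': array([[439.21704071,   0.        , 256.19933244],
       [  0.        , 439.21704071, 187.47960574],
       [  0.        ,   0.        ,   1.        ]]), 'position': array([ 0.44448847, -0.08273892,  1.41159464]), 'rotation': array([ 0.05227253, -0.09346588, -1.55692225])}
side {'K': array([[398.58442586,   0.        , 257.21045238],
       [  0.        , 398.58442586, 187.65169881],
       [  0.        ,   0.        ,   1.        ]]), 'position': array([ 0.16642566, -0.99372103,  0.92330602]), 'rotation': array([ 0.82253265, -0.17934144, -0.42076396])}
[-0.55424706 -3.09204991  0.00318511] 0.1 [ 0.76119543 -0.94072394 -0.78995419] [-0.01862383 -0.00282414 -0.01703514]
```

View pics/top0.png

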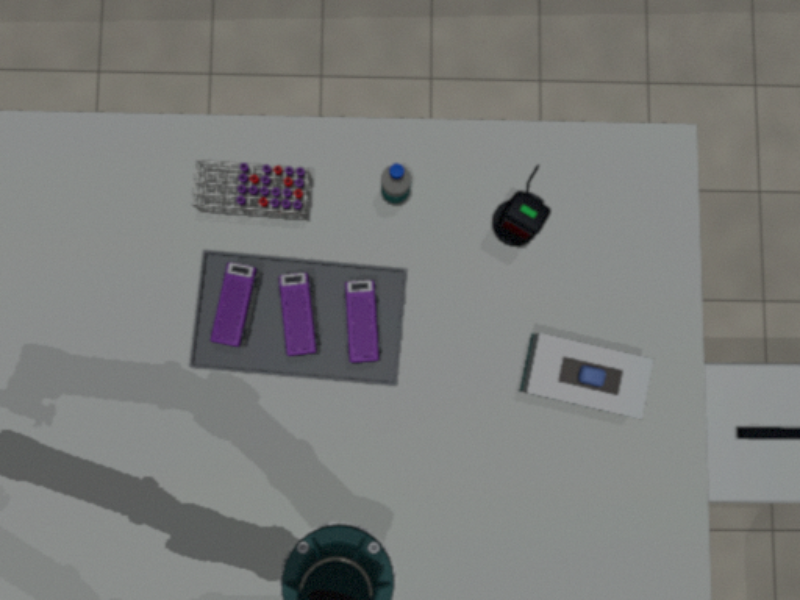

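View pics/side0.png

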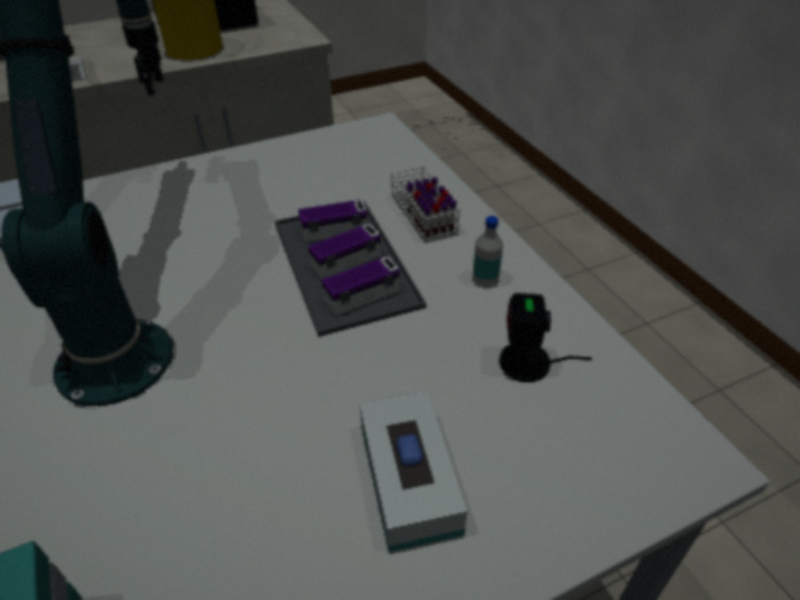

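The top view shows three cases at about (233,305), (297,313) and (362,320), with their label ends up (+x). The scanner is at (522,217), the bottle at (397,183), and the carton at (590,375). The side view agrees. Next I'll make metric rectified crops.

```bash
cat > h.py <<'E'
import numpy as np, cv2
from scipy.spatial.transform import Rotation as R
from cell import robot, move_gripper, eyes, status
class Cam:
    def __init__(s,d):
        s.K=d["K"]; s.p=np.array(d["position"]); s.R=R.from_rotvec(d["rotation"]).as_matrix()@np.diag([1,-1,-1.]); s.img=d["img"]
    def ray(s,uv,z):
        uv=np.atleast_2d(uv); d=np.c_[uv,np.ones(len(uv))]@np.linalg.inv(s.K).T@s.R.T
        return s.p+d*((z-s.p[2])/d[:,2])[:,None]
    def proj(s,P):
        q=(np.atleast_2d(P)-s.p)@s.R@s.K.T; return q[:,:2]/q[:,2:]
    def rect(s,z,x0,x1,y0,y1,sc):  # image up=+x, left=+y ; sc px/m
        c=np.array([[x1,y1,z],[x1,y0,z],[x0,y0,z],[x0,y1,z]]); w,h=int((y1-y0)*sc),int((x1-x0)*sc)
        M=cv2.getPerspectiveTransform(s.proj(c).astype(np.float32),np.float32([[0,0],[w,0],[w,h],[0,h]]))
        return cv2.warpPerspective(s.img,M,(w,h),flags=cv2.INTER_CUBIC)
E
python3 - <<'E'
from h import *
d=eyes.snapshot("top"); c=Cam(d); s=Cam(eyes.snapshot("side"))
hsv=cv2.cvtColor(c.img,cv2.COLOR_RGB2HSV)
m=cv2.inRange(hsv,(135,90,40),(165,255,255)); m[:155]=0
n,l,st,ce=cv2.connectedComponentsWithStats(m)
for i in range(1,n):
    if st[i,4]>200:
        v,u=np.where(l==i); P=c.ray(np.c_[u,v],0.068)[:,:2]
        r=cv2.minAreaRect((P*1000).astype(np.float32)); _,e=cv2.eigen(np.cov(P.T)); 
        print(st[i,4],P.mean(0),r,"yaw",np.arctan(e[0,1]/e[0,0]))
# cloths: label end and near end by profile along the axis
        a=np.arctan(e[0,1]/e[0,0]); ax=np.array([np.cos(a),np.sin(a)])
        t=np.arange(-.11,.13,.004); Q=np.c_[P.mean(0)+t[:,None]*ax,np.full(len(t),.068)]
        uv=c.proj(Q).astype(np.float32); print([(int(1000*k),*c.img[int(round(y)),int(round(x))]) for k,(x,y) in zip(t,uv) if abs(k)>.055])
for n_,z in(("155",.155),("0",0.0)):
    im=c.rect(z,.55,.95,-.65,-.25,1500)[:,:,::-1]
    for k in range(0,600,75): cv2.line(im,(k,0),(k,6),(0,0,255)); cv2.line(im,(0,k),(6,k),(0,0,255))
    cv2.imwrite(f"r{n_}.png",im)
a=cv2.imread("r155.png");im=s.img[170:260,300:400,::-1]
b=cv2.resize(im,None,fx=6,fy=6,interpolation=cv2.INTER_CUBIC)
can=np.zeros((600,800,3),np.uint8); can[:400,:400]=a[0:600:1,0:600:1][100:500,100:500]; can[:360,400:800]=cv2.resize(b,(400,360)); cv2.imwrite("pics/scan.png",can)
E
```

```text
Traceback (most recent call last):
ValueError: too many values to unpack (expected 2)
```

Run:
```python
from h import *
c=Cam(eyes.snapshot("top")); s=Cam(eyes.snapshot("side"))
hsv=cv2.cvtColor(c.img,cv2.COLOR_RGB2HSV)
m=cv2.inRange(hsv,(135,90,40),(165,255,255)); m[:155]=0
n,l,st,ce=cv2.connectedComponentsWithStats(m)
for i in range(1,n):
    if st[i,4]>200:
        v,u=np.where(l==i); P=c.ray(np.c_[u,v],0.068)[:,:2]
        r=cv2.minAreaRect((P*1000).astype(np.float32)); w,V=np.linalg.eigh(np.cov(P.T)); e=V[:,1]
        a=np.arctan(e[1]/e[0]); ax=np.array([np.cos(a),np.sin(a)])
        print(st[i,4],P.mean(0).round(4),np.round(r[0],1),np.round(r[1],1),r[2],"yaw",a)
        t=np.arange(-.11,.13,.004); uv=c.proj(np.c_[P.mean(0)+t[:,None]*ax,np.full(len(t),.068)])
        print([(int(1000*k),*map(int,c.img[int(round(y)),int(round(x))])) for k,(x,y) in zip(t,uv) if abs(k)>.05 and abs(k)<.1])
a=c.rect(.155,.62,.89,-.58,-.31,1480)[:,:,::-1]
b=cv2.resize(s.img[180:255,310:385,::-1],(400,400),interpolation=cv2.INTER_CUBIC)
cv2.imwrite("pics/scan.png",np.clip(np.hstack([cv2.resize(a,(400,400)),b])*2.0,0,255).astype(np.uint8))
```

```text
879 [0.5343 0.2109] [544.  209.3] [ 59.2 157.6] 79.77778625488281 yaw -0.20075790122687892
[(-97, 75, 78, 82), (-93, 76, 81, 85), (-89, 77, 78, 81), (-85, 80, 78, 82), (-81, 77, 79, 82), (-77, 72, 76, 80), (-73, 67, 68, 72), (-69, 65, 51, 78), (-65, 84, 47, 105), (-61, 92, 52, 116), (-57, 85, 44, 108), (-53, 81, 44, 103), (50, 79, 38, 101), (54, 85, 45, 106), (58, 87, 47, 111), (62, 90, 46, 113), (66, 92, 50, 114), (70, 129, 129, 136), (74, 83, 84, 84), (78, 44, 45, 45), (82, 40, 42, 46), (86, 124, 122, 126), (90, 95, 92, 99), (94, 67, 68, 72), (98, 68, 70, 72)]
869 [0.517  0.0831] [525.3  84.3] [155.5  58. ] 7.634528636932373 yaw 0.11985740220005932
[(-97, 86, 88, 90), (-93, 81, 85, 86), (-89, 79, 85, 87), (-85, 81, 83, 86), (-81, 79, 84, 85), (-77, 75, 79, 82), (-73, 67, 70, 73), (-69, 54, 48, 63), (-65, 97, 54, 121), (-61, 98, 57, 123), (-57, 96, 57, 116), (-53, 91, 50, 110), (50, 85, 47, 110), (54, 87, 49, 110), (58, 92, 53, 115), (62, 95, 54, 118), (66, 107, 85, 126), (70, 128, 126, 134), (74, 87, 90, 91), (78, 51, 50, 56), (82, 67, 67, 71), (86, 110, 110, 115), (90, 112, 106, 120), (94, 71, 73, 76), (98, 76, 77, 80)]
868 [ 0.5049 -0.0424] [512.9 -42.1] [155.6  58.2] 4.234657287597656 yaw 0.07402798154673401
[(-97, 79, 82, 85), (-93, 82, 85, 88), (-89, 82, 84, 86), (-85, 80, 85, 85), (-81, 77, 79, 83), (-77, 74, 77, 78), (-73, 79, 80, 82), (-69, 70, 50, 82), (-65, 91, 48, 112), (-61, 92, 51, 115), (-57, 84, 47, 106), (-53, 87, 49, 112), (50, 89, 49, 112), (54, 86, 47, 108), (58, 93, 51, 116), (62, 95, 55, 120), (66, 101, 64, 123), (70, 117, 99, 130), (74, 70, 73, 77), (78, 49, 48, 51), (82, 50, 51, 56), (86, 130, 131, 133), (90, 95, 96, 101), (94, 71, 75, 79), (98, 70, 74, 76)]
```

View pics/scan.png

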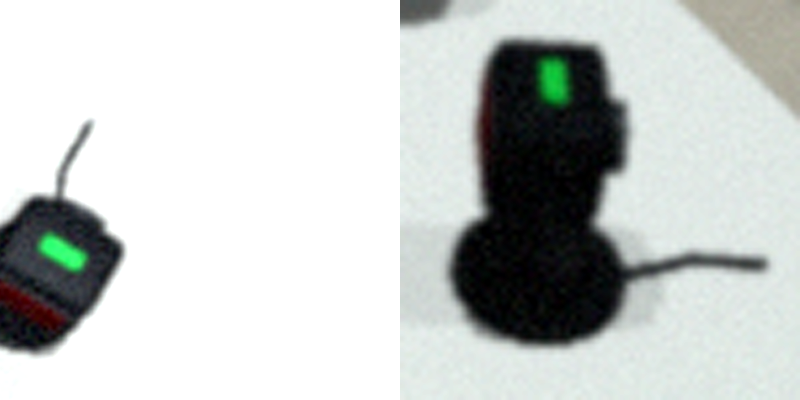

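Lid lengths (about 158 mm), widths (about 58 mm) and spacing (about 127 mm) match the spec. The crop shows the scanner with its green lamp at (62,252), and the red window strip from (0,285) to (65,325), facing down-left. Next I'll measure the scanner numerically.

Run:
```python
from h import *
from scipy.optimize import least_squares
c=Cam(eyes.snapshot("top")); s=Cam(eyes.snapshot("side"))
def comp(cam,lo,hi,box):
    hsv=cv2.cvtColor(cam.img,cv2.COLOR_RGB2HSV); m=np.zeros(hsv.shape[:2],np.uint8); x0,x1,y0,y1=box
    m[y0:y1,x0:x1]=cv2.inRange(hsv,lo,hi)[y0:y1,x0:x1]; v,u=np.where(m>0); return np.c_[u,v].astype(float)
def yaw(P):
    w,V=np.linalg.eigh(np.cov(P[:,:2].T)); e=V[:,1]; return np.arctan2(-e[0],e[1]) if e[1]>0 else np.arctan2(e[0],-e[1])
bt=(310,358,110,160); bs=(310,385,180,250)
gt=comp(c,(50,120,60),(75,255,255),bt); gs=comp(s,(50,120,60),(75,255,255),bs)
g=least_squares(lambda p:np.r_[c.proj(p)[0]-gt.mean(0),s.proj(p)[0]-gs.mean(0)],[.7,-.35,.15]); print("lamp",len(gt),len(gs),g.x,g.fun,"on .155",c.ray(gt,.155).mean(0),yaw(c.ray(gt,.155)))
hsv=cv2.cvtColor(c.img,cv2.COLOR_RGB2HSV)
rt=np.r_[comp(c,(0,120,25),(8,255,255),bt),comp(c,(170,120,25),(180,255,255),bt)]
rs=np.r_[comp(s,(0,120,20),(8,255,255),bs),comp(s,(170,120,20),(180,255,255),bs)]
for z in (.118,.14): P=c.ray(rt,z); print("red",len(rt),z,P.mean(0),yaw(P))
print("redside",len(rs),rs.mean(0))
# dark mask
g=cv2.cvtColor(c.img,cv2.COLOR_RGB2GRAY); m=np.zeros_like(g); m[110:162,310:358]=((g<45)|((hsv[...,1]>120)))[110:162,310:358]
m=cv2.morphologyEx(m,cv2.MORPH_OPEN,np.ones((3,3),np.uint8))
def model(q):
    x,y,a=q; A=R.from_euler('z',a).as_matrix(); out=np.zeros_like(g)
    b=np.array([[i*.031,j*.039,k] for i in(-1,1) for j in(-1,1) for k in(.081,.155)])@A.T+[x,y,0]
    t=np.linspace(0,6.28,40); f=np.array([[x+.05*np.cos(u),y+.05*np.sin(u),z] for u in t for z in(0,.012)])
    big=np.zeros((384*4,512*4),np.uint8)
    for P in (b,f): cv2.fillConvexPoly(big,cv2.convexHull(np.round(c.proj(P)*4+1.5).astype(np.int32)),255)
    return cv2.resize(big,(512,384),interpolation=cv2.INTER_AREA)/255.
best=min(((np.abs(model((x,y,a))-m)[105:165,300:365].sum(),x,y,a) for x in np.arange(.66,.74,.006) for y in np.arange(-.40,-.30,.006) for a in (-.6,-.5,-.4,-.3)))
print(best,m.sum())
```

```text
lamp 58 30 [ 0.71907163 -0.35189984  0.15615056] [-0.02575698  0.05279539  0.05515069 -0.01210292] on .155 [ 0.71948338 -0.35222235  0.155     ] -0.5420810615917262
red 62 0.118 [ 0.69109902 -0.33675863  0.118     ] -0.5215757339948018
red 62 0.14 [ 0.68690495 -0.33243855  0.14      ] -0.5215757339948022
redside 7 [325.71428571 201.71428571]
(np.float64(216.4470588235294), np.float64(0.7260000000000001), np.float64(-0.352), -0.6) 851
```

```bash
cat >> h.py <<'E'
CASE={'a':(.544,.2095,-.188),'b':(.5255,.0842,.127),'c':(.513,-.0422,.074)}
ZG=.022
def ori(yaw,pitch=0):
    # tool z down, tool y along +-case y; half turn chosen by seed start posture
    Rz=R.from_euler('z',yaw)*R.from_euler('y',pitch)
    cands=[Rz*R.from_matrix(np.diag([1,-1,-1.])),Rz*R.from_matrix(np.diag([-1,1,-1.]))]
    return [k.as_rotvec() for k in cands]
def pick_i(pos,yaw):
    best=None
    for i in (0,1):
        q=robot.solve_ik(pos,ori(yaw)[i])
        if q is not None and (best is None or abs(q[6])<best[0]): best=(abs(q[6]),i)
    return best[1]
def moment(yaw,n=15):
    robot.sleep(.4); t=[];f=[]
    for _ in range(n): t.append(status.read_torque()); f.append(status.read_ft_force()); robot.sleep(.02)
    t=np.array(t);f=np.array(f); ax=np.array([-np.sin(yaw),np.cos(yaw),0])
    return (t.mean(0)@ax).round(4),(t@ax).std().round(4),f.mean(0).round(2),(status.read_time_s())
def lift(k):
    x,y,w=CASE[k]; i=pick_i([x,y,.14],w); o=ori(w)[i]
    move_gripper(.085,80); robot.reach([x,y,.14],o); robot.line_to([x,y,ZG],vel=.15)
    move_gripper(.0,80); print("open",status.read_opening(),status.read_finger_force())
    robot.line_to([x,y,ZG+.11],vel=.12); return i
def test(k,i,a=.38):
    x,y,w=CASE[k]; p=[x,y,ZG+.11]; out=[]
    for s in (1,-1):
        robot.reach(p,ori(w,s*a)[i]); robot.sleep(.3); robot.reach(p,ori(w)[i]); out.append(moment(w)); print(s,out[-1])
    return out
def put(k,i):
    x,y,w=CASE[k]; robot.line_to([x,y,ZG+.01],vel=.12); print("touch",robot.line_to([x,y,ZG-.004],vel=.02,stop_force=4),status.read_eef_pos())
    move_gripper(.085); robot.line_to([x,y,.14],vel=.2); print("t",status.read_time_s())
E
python3 - <<'E'
from h import *
i=lift('a'); print(i,status.read_joint_pos()); test('a',i)
c=eyes.snapshot("side"); cv2.imwrite("pics/a.png",cv2.resize(c["img"][:,:,::-1],(800,600)))
E
```

```text
open 0.054474269561966736 82.32307188911363
1 [-0.49401631  0.49583936  0.06655767  1.98928456 -0.05160552  0.66044677
  0.98827868]
1 (np.float64(-0.0055), np.float64(0.0224), array([ 0.01, -0.16, -6.63]), 6.9667)
-1 (np.float64(0.0044), np.float64(0.0233), array([-0.06,  0.03, -6.72]), 9.3167)
```

View pics/a.png

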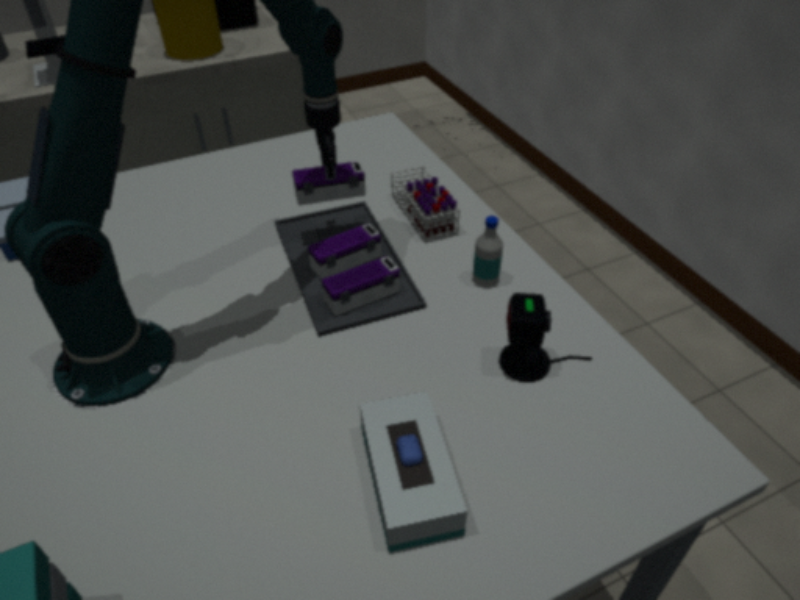

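Case A is held level above the tray and the moment change is only 0.01 N·m. A loose block would give about 0.22, so A is sound. I'll put it back and test B.

Run:
```python
from h import *
put('a',1)
i=lift('b'); print(i); o=test('b',i)
c=eyes.snapshot("side"); cv2.imwrite("pics/b.png",cv2.resize(c["img"][:,:,::-1],(800,600)))
```

```text
touch True [0.54421813 0.20973564 0.02405919]
t 11.9917
open 0.05496910645864535 82.14879609178752
1
1 (np.float64(0.0298), np.float64(0.0248), array([ 0.29,  0.23, -6.5 ]), 17.1917)
-1 (np.float64(0.0077), np.float64(0.0221), array([ 0.  , -0.09, -6.94]), 19.8833)
```

View pics/b.png

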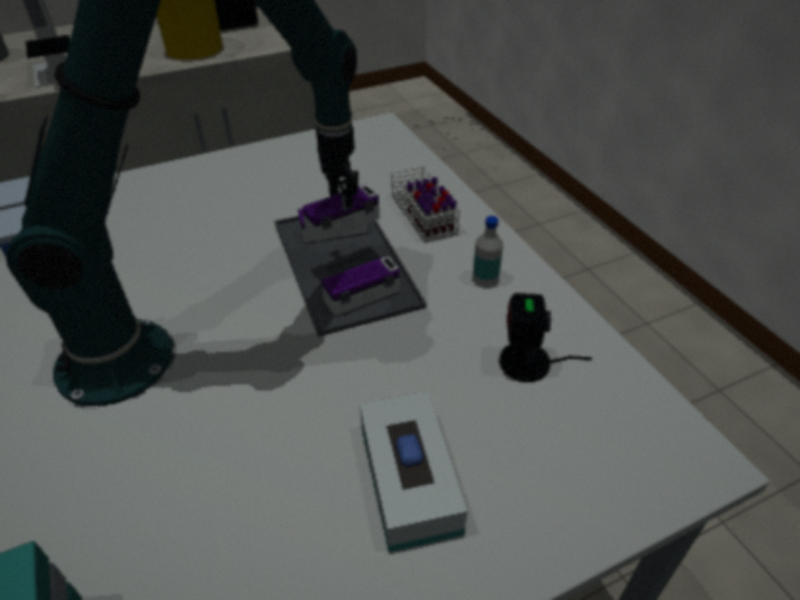

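B changes by only 0.02 N·m, so it is sound too. It goes back down, then C.

Run:
```python
from h import *
put('b',1)
i=lift('c'); print(i); o=test('c',i)
c=eyes.snapshot("top"); cv2.imwrite("pics/c.png",cv2.resize(c["img"][:,:,::-1],(800,600)))
```

```text
touch True [0.52573824 0.08426689 0.02392573]
t 22.55
open 0.054631013588803026 81.92843198776245
0
1 (np.float64(0.1139), np.float64(0.0267), array([-0.02, -0.16, -6.01]), 28.5917)
-1 (np.float64(-0.112), np.float64(0.026), array([ 0.07, -0.09, -5.72]), 31.1667)
```

View pics/c.png

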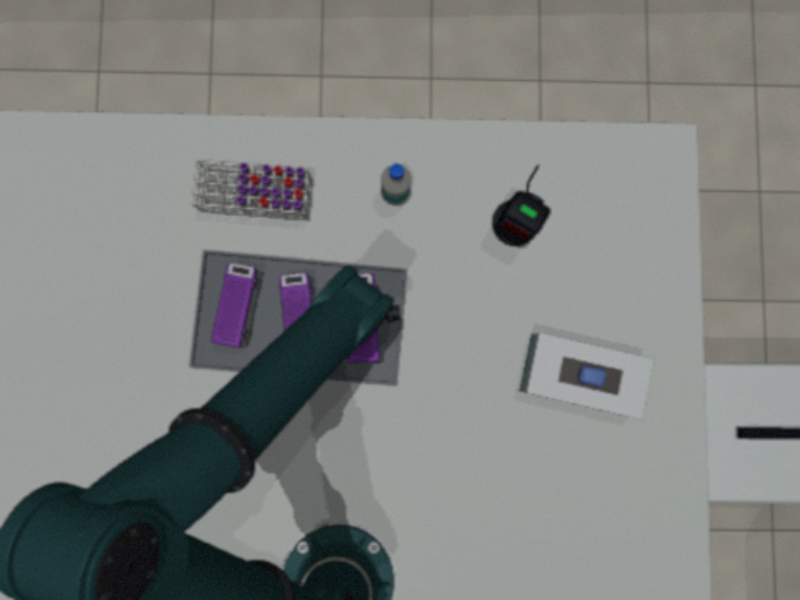

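C shifts by 0.226 N·m, just what a loose block should give. The top view shows A and B standing in the tray and C held. Now I'll carry C to the scanner.

Run:
```python
from h import *
w=-.525; ax=np.array([np.cos(w),np.sin(w)]); win=np.array([.690,-.336])
p=win-.162*ax; o=ori(w)[0]
print(p,robot.solve_ik([*p,.104],o))
robot.line_to([*(p-.06*ax),.132],ori=o,vel=.1)
robot.line_to([*p,.104],ori=o,vel=.06); print(status.read_eef_pos(),moment(w))
for n in("top","side"):
    c=eyes.snapshot(n)["img"][:,:,::-1]; cv2.imwrite(n+"_f.png",c)
t=cv2.imread("top_f.png")[90:260,110:380];s=cv2.imread("side_f.png")[110:280,170:400]
cv2.imwrite("pics/f.png",np.hstack([cv2.resize(t,(400,252)),cv2.resize(s,(341,252))]))
```

```text
[ 0.54981752 -0.25480349] [-0.21219295  0.73808332  0.87866291  1.97667076 -0.79309802  0.81399325
 -0.97049109]
[ 0.54937834 -0.25461382  0.10407034] (np.float64(-0.1089), np.float64(0.0343), array([ 0.13,  0.23, -6.25]), 35.1)
```

View pics/f.png

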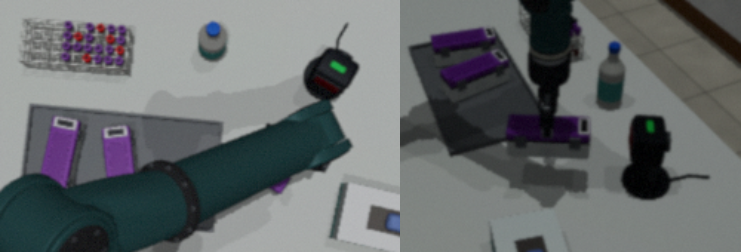

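The case is held level with its label facing the scanner window, and A and B are upright in the tray. The moment is still −0.11 N·m, so the block is still at the end.

```bash
python3 -c "
from cell import robot
print(robot.job_done())"
```

```text
the job is handed in; nothing more can be done
None
```

Case C is the one that rattles; I handed the job in with it held level about 8 cm in front of the scanner window, and sound cases A and B set back upright in the tray (no verdict was returned).

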